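# Hold a gilded lantern over its plinth for gluing

## Task

Set the loose black plinth from the wooden carrying board flat and centred on top of the narrow grey work stand and let go of it. Then pick up the gilded lantern ornament, carry it over the tops of the row of gilded gourds without disturbing them or the paint jar, and stop with it hovering upright about one centimetre above the plinth, centred, with its long side along the plinth's long side (either way round) and not touching, so that glue can be brushed into the gap. Finish while still holding the lantern there: do not put it down or let go.

Things in the scene. Friction and masses are not known exactly. Their poses are not given: they have to be found in the camera images.
- lantern: gilded lantern ornament, loose, about 0.2 kg, standing upright on the carrying board: green oblong foot 60 (x) x 40 (y) x 12 mm high, above it a narrower gold neck up to 28 mm, then a gold block 40 (x) x 32 (y) mm with flat sides and red windows from 28 to 84 mm above the underside, then a small stepped cap and ball, narrower than the block, to 106 mm. Origin at the centre of its underside, x along the long side of the foot, z up. Grip it across the 32 mm sides of the block
- plinth: black plinth, loose, about 0.18 kg: flat oblong block 84 (x) x 56 (y) x 30 (z) mm with a thin grey oblong printed on its top, the same either way round, lying on the carrying board at the start (the six other black blocks near the table's right edge are spares and no part of the job). Origin at the centre of its underside, x along its long side, z up. Its top is 30 mm above the origin
- stand_top (a point): centre of the top of the work stand: a fixed grey stand with a round foot of 104 mm diameter, a post 22 mm thick and a flat round cork-covered top of 46 mm diameter, 100 mm above the table; this point lies on the cork's upper face
- board: light wooden carrying board fixed to the table, 280 (x) x 170 (y) x 10 (z) mm, origin at the centre of its underside; the lantern and the plinth start on it, one at each end, their undersides 10 mm above the table. It lies on one side (left or right) of the drying rack and the work stand on the other
- rack: plywood drying rack fixed to the table between board and stand, 400 (x) x 70 (y) mm, its top 30 mm above the table, origin at the centre of its underside, x along its length (roughly away from the robot); it carries the three gourds in a row along its x
- gourd0: nearest finished gilded gourd standing loose on the drying rack, a bystander: round, brass-gold with a red waist band, 62 mm across at its widest, 115 mm tall, z up; origin at the centre of its underside (30 mm above the table, so its tip is 145 mm above the table)
- gourd1: middle finished gilded gourd standing loose on the drying rack, a bystander: round, brass-gold with a red waist band, 62 mm across at its widest, 115 mm tall, z up; origin at the centre of its underside (30 mm above the table, so its tip is 145 mm above the table)
- gourd2: farthest finished gilded gourd standing loose on the drying rack, a bystander: round, brass-gold with a red waist band, 62 mm across at its widest, 115 mm tall, z up; origin at the centre of its underside (30 mm above the table, so its tip is 145 mm above the table)
- paint_jar: amber glass paint jar with a red lid, loose, 48 mm diameter, 60 mm tall, on the table beyond the work stand, a bystander; origin at the centre of its underside, z up
There are look-alikes about, which are no part of the job. Leave any pink or purple look-alike of the lantern alone.

How it is judged:
By the outcome, as a careful person would: the job done as asked, in the order asked, and still so for the second after the job is handed in, while the arm keeps its last pose, push and grip.
It also fails if it takes over 64 s, if anything falls off the work surface, if the arm or the gripper's body presses on something with over 40 N, if the wrist force passes 120 N, or if a joint passes its speed limit or range.

## Robot

A 7-joint arm with a two-finger parallel gripper is mounted at the origin on the work surface. World frame = base frame: x ahead of the robot, y to its left, z up, the work surface at z = 0. Lengths are in m, angles in rad, forces in N, time in s.
With the tool pointing down it reaches from about 0.35 to 0.9 m from the base axis. Payload 7.2 kg.
Tool frame: the origin (TCP) lies midway between the tips of the shut fingers; the grasp point (between the pads) lies 19 mm behind it; z points along the fingers, x is the direction in which the jaws open and shut, and the axes are right-handed (so a half turn about z gives the same grasp; the last joint's range is limited). The gripper opens to 88 mm and grips with 3 to 60 N. Pads are 20 mm wide; open, the fingers measure 115 mm over their backs; the gripper's body (75 mm by 178 mm) begins 61 mm behind the grasp point.
Start: joints at [-1.218, 0.411, -0.013, 1.596, 0.006, 1.134, -0.082], TCP at [0.255, 0.57, 0.223] pointing down, gripper open.
Joint ranges: [-2.95, 2.95], [-0.29, 1.99], [-1.47, 1.44], [0.14, 2.54], [-1.03, 4.17], [0.13, 1.85], [-2.86, 2.86]. Speed limits (rad/s): [2.39, 2.39, 3.01, 3.01, 3.14, 3.14, 3.14].

## Interface

Orientations are given as a 3x3 rotation matrix whose columns are the frame's x, y, z axes.
In Python, from plant import monitor, vision, arm gives the robot as it stands.
- The arm moves only by the tool send_rows, never from a script. Its argument "moves" is a list of rows, each an object of numbers: "dx", "dy", "dz": the shift along the tool's x, y, z in cm; "wx", "wy", "wz": the turn, a rotation vector about the tool's x, y, z in rad; "grip": the closure, from -1 (fully open) to 1 (shut). A call has 1 to 10 rows; each row is the pose to reach, as a shift and turn from the pose commanded when the call began, along the tool's axes at that moment; what a row does not reach only later rows make up. A row lasts 1/10 s, in which the tool goes at most 50 mm and 8.59 degrees, less where a joint would pass 70% of its speed; a pose out of reach is approached as far as the arm can. A call with a gripper value outside its range is refused whole. The fingers move at their own pace and stop on an object; "grip_force" is the grip in N (left out, the last holds). Time passes only in rows, so rows that repeat a pose let the fingers close. It gives the time, the measured TCP pose, the force and the opening at its end, in the units of the state.
- monitor.read_state(): the state, without advancing time (a new reading comes with each control period).
- vision.snapshot(name): name is "scene" or "top" or "wrist"; returns a dict with "img" (384x512x3 uint8, blue, green, red), "range_z" (384x512 float32, m along the optical axis (not along the pixel's ray), 0 where there is no reading), "mtx" (3x3 intrinsics, pixels), "position" and "rotation" of the camera in the world. Camera axes: x right, y down, z forward; pixel columns grow to the right and rows downward; lengths in m; the calibration is good to about 2 mm. The wrist camera is an equidistant fisheye: a pixel r from the principal point sees the ray r / f radians off the axis. A picture is of the moment at which its call begins.
- arm.job_done(): hands the job in, once; it reports no verdict.
The state is a dict: "time": time; "joint_positions": joint angles; "dq": joint speeds; "joint_efforts": joint torques, N m; "tool_pos": TCP position; "tool_rot": TCP orientation; "ft_force": force on the tool from outside, world axes, zero at the start; "ft_torque": the same for the moment, N m; "finger_gap": opening from 0.0 (shut) to 1.0 (fully open).
Only numpy, scipy, OpenCV 4.12 (cv2) and the standard library are available. Lean on these libraries where they do the work, as an engineer would, in place of code of your own. Each camera call takes 0.05 s, during which the arm holds its last target.

## Working session

There is one attempt and no reset: what is moved stays moved. The work goes in short steps, Python scripts to look and compute and a tool call to move; the robot and the scene stay as the last step left them, time stands still between calls to the robot, and variables do not carry over. Pictures are saved under pics/ and viewed, and the job is handed in when it is done.

Besides the shell and the picture viewer there is one more tool, called after "Emit:" as a command line: name --argument value ..., lists and objects as JSON in quotes. send_rows: Moves the arm, as the interface text tells. Its arguments: {"type":"object","properties":{"moves":{"type":"array","items":{"type":"object","properties":{"dx":{"type":"number"},"dy":{"type":"number"},"dz":{"type":"number"},"wx":{"type":"number"},"wy":{"type":"number"},"wz":{"type":"number"},"grip":{"type":"number"}}}},"grip_force":{"type":"number"}},"required":["moves"]}

```bash
mkdir -p pics; ls
cat > h.py <<'E'
import numpy as np,cv2
from plant import monitor,vision,arm
def snap(n,f):
    s=vision.snapshot(n); cv2.imwrite('pics/'+f+'.png',s['img']); np.savez('pics/'+f+'.npz',**s); return s
def plane(s,uv,z):
    K=s['mtx'];uv=np.atleast_2d(uv).astype(float)
    d=np.c_[(uv[:,0]-K[0,2])/K[0,0],(uv[:,1]-K[1,2])/K[1,1],np.ones(len(uv))]@np.array(s['rotation']).T
    p=np.array(s['position']); t=(z-p[2])/d[:,2]; return p+d*t[:,None]
def cloud(s):
    K=s['mtx'];r=s['range_z'];v,u=np.mgrid[:r.shape[0],:r.shape[1]]
    d=np.stack([(u-K[0,2])/K[0,0]*r,(v-K[1,2])/K[1,1]*r,r],-1)
    return d@np.array(s['rotation']).T+np.array(s['position'])
E
python3 - <<'E'
from h import *
for n in('scene','top'):
    s=snap(n,n+'0'); print(n,s['mtx'],s['position'],s['rotation'])
print(monitor.read_state())
E
```

```text
pics
scene [[360.25330494   0.         254.26984149]
 [  0.         360.25330494 193.69123627]
 [  0.           0.           1.        ]] [ 0.90171646 -0.40605976  0.72035863] [[ 0.75384377  0.47003821 -0.45911181]
 [ 0.6570528  -0.53811977  0.52792871]
 [ 0.00108953 -0.69963647 -0.71449816]]
top [[350.93454273   0.         257.96719681]
 [  0.         350.93454273 190.47617402]
 [  0.           0.           1.        ]] [0.40095934 0.07741189 0.92445508] [[-0.00798624 -0.99269858  0.12035679]
 [-0.99991107  0.00664215 -0.01156465]
 [ 0.01068079 -0.12043844 -0.99266334]]
{'time': 0.1, 'joint_positions': array([-1.21819457,  0.41177784, -0.01271411,  1.59691896,  0.00561677,
        1.13429531, -0.08220665]), 'dq': array([ 1.38307864e-03, -3.59280899e-03, -5.93732214e-04,  2.10352238e-05,
       -3.64511600e-03,  1.80426074e-03, -1.43328319e-04]), 'joint_efforts': array([ 2.69030912e-03, -5.89100718e+01,  6.43596500e-01, -2.91706198e+01,
       -5.37599798e-02,  1.45925485e-02,  7.86184933e-05]), 'tool_pos': array([0.25516888, 0.57006538, 0.22193632]), 'tool_rot': array([[ 4.08468023e-01,  9.12772517e-01, -4.54553353e-04],
       [ 9.12771618e-01, -4.08468261e-01, -1.28576310e-03],
       [-1.35927984e-03,  1.10289714e-04, -9.99999070e-01]]), 'ft_force': array([ 0.14748091, -0.83611554, -0.16315807]), 'ft_torque': array([ 0.0221565 , -0.03240833,  0.0300503 ]), 'finger_gap': 1.005817177975633}
```

View pics/scene0.png

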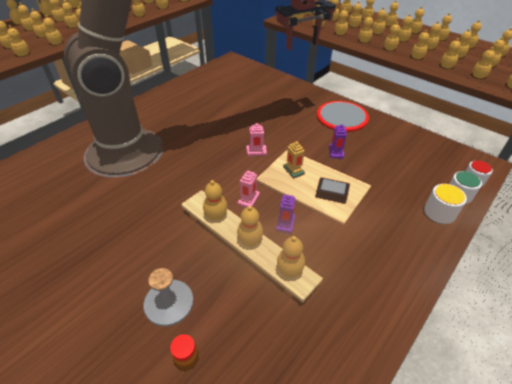

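View pics/top0.png

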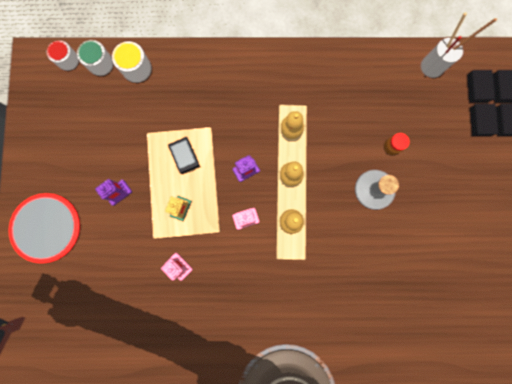

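The scene view shows the lantern at about (295,160) and the plinth at (333,190). In the top view the plinth is at (184,155), the lantern at (178,207), the cork at (388,184) and the gourds at x≈292. Next I'll measure these.

```bash
cat > m.py <<'E'
from h import *
def L(f): return dict(np.load('pics/'+f+'.npz'))
if __name__=='__main__':
  for n in('top','scene'):
    s=L(n+'0'); c=cloud(s); img=s['img']; hsv=cv2.cvtColor(img,cv2.COLOR_BGR2HSV)
    z=c[...,2]
    box={'top':{'pl':(160,130,210,180),'la':(160,190,200,225),'st':(350,165,410,215),'g':(270,100,315,265),'jar':(380,125,415,160)},
     'scene':{'pl':(310,170,360,210),'la':(275,135,312,182),'st':(140,260,200,325),'g':(180,170,325,295),'jar':(165,330,202,370)}}[n]
    def sub(k):
        a=box[k];m=np.zeros(z.shape,bool);m[a[1]:a[3],a[0]:a[2]]=1;return m
    def blob(m): 
        k,l,st,ce=cv2.connectedComponentsWithStats(m.astype(np.uint8)); i=1+np.argmax(st[1:,4]); return l==i
    m=blob(sub('pl')&(z>.030)&(z<.06)&(c[...,2]>0.03)); p=c[m]
    top=m&(abs(z-np.median(z[m]))<.006)
    uv=np.argwhere(top)[:,::-1].astype(np.float32)
    q=plane(s,uv,.04)[:,:2].astype(np.float32)
    r=cv2.minAreaRect(q*1000); print(n,'plinth',len(uv),np.median(z[m]),r, )
    # grey print
    g=blob(sub('pl')&(hsv[...,1]<70)&(hsv[...,2]>90)&(hsv[...,2]<210)&(z>.03)); uv=np.argwhere(g)[:,::-1].astype(np.float32)
    r=cv2.minAreaRect(plane(s,uv,.04)[:,:2].astype(np.float32)*1000); print(' grey',len(uv),r)
    # cork
    g=blob(sub('st')&(z>.09)&(z<.115)); uv=np.argwhere(g)[:,::-1]; q=plane(s,uv,.1); print(' cork',len(uv),np.median(z[g]),q.mean(0),(q.max(0)+q.min(0))/2,np.ptp(q,axis=0))
    # lantern
    for lo,hi in((.014,.03),(.04,.09),(.088,.1),(.1,.12)):
        g=sub('la')&(z>lo)&(z<hi); p=c[g]
        if len(p)>3: print(' la',lo,len(p),p.mean(0),p.min(0),p.max(0),cv2.minAreaRect((p[:,:2]*1000).astype(np.float32)))
    g=sub('g')&(z>.12); k,l,st,ce=cv2.connectedComponentsWithStats(g.astype(np.uint8))
    for i in range(1,k):
        if st[i,4]>3: print(' gourd',st[i,4],c[l==i].mean(0),c[l==i].max(0))
    g=sub('jar')&(z>.05); print(' jar',c[g].mean(0))
E
python3 m.py
```

```text
top plinth 702 0.04024947507353566 ((602.881591796875, 260.3936462402344), (84.32659912109375, 56.081546783447266), 23.36944580078125)
 grey 490 ((603.3323974609375, 260.385498046875), (68.0647201538086, 48.34130859375), 23.366779327392578)
 cork 309 0.10050560829607036 [ 0.51330292 -0.24037533  0.1       ] [ 0.51327377 -0.24071056  0.1       ] [0.04568234 0.0461732  0.        ]
 la 0.014 165 [0.46499105 0.26217308 0.02182719] [0.43298078 0.21975264 0.01401549] [0.50879393 0.30987362 0.02974955] ((470.8235168457031, 264.6079406738281), (90.14193725585938, 75.6736831665039), 89.58740997314453)
 la 0.04 71 [0.46056016 0.25441229 0.06830175] [0.44297748 0.24768753 0.0409064 ] [0.47871734 0.26197187 0.08975662] ((460.6380615234375, 254.3422088623047), (1.5221519470214844, 38.446258544921875), 68.90205383300781)
 la 0.088 96 [0.46530372 0.26527045 0.09393613] [0.44465446 0.24798438 0.0890324 ] [0.49011866 0.29003441 0.09955508] ((466.5480041503906, 269.1510314941406), (32.46767807006836, 39.93292236328125), 69.05216217041016)
 la 0.1 139 [0.46625618 0.26825282 0.10553616] [0.4490015  0.25
[... 1338 characters left out ...]
.44656368 0.2479424  0.08808077] [0.49232045 0.27726927 0.09990272] ((472.75323486328125, 258.5885009765625), (47.436031341552734, 25.62438201904297), 20.216285705566406)
 la 0.1 66 [0.47156077 0.26376816 0.10548866] [0.45313316 0.2522947  0.10004468] [0.48526999 0.27535648 0.11695057] ((470.84844970703125, 261.8154296875), (32.322486877441406, 21.287368774414062), 15.301684379577637)
 gourd 163 [ 0.43712065 -0.01888689  0.12973367] [4.50705128e-01 2.35548273e-04 1.45374985e-01]
 gourd 199 [ 0.55583172 -0.0236158   0.13233292] [ 0.90171646 -0.0017722   0.72035863]
 gourd 236 [ 0.67467172 -0.02593425  0.12985124] [ 0.69199991 -0.00661953  0.14616026]
 jar [ 0.63861169 -0.29777499  0.07024016]
```

```bash
cat > go.py <<'E'
import sys
from h import *
from scipy.spatial.transform import Rotation as Ro
def go(x,y,z,yaw):
    s=monitor.read_state(); R=s['tool_rot'];p=s['tool_pos']
    a=np.radians(yaw); T=np.array([[np.cos(a),np.sin(a),0],[np.sin(a),-np.cos(a),0],[0,0,-1.]])
    d=R.T@(np.array([x,y,z])-p)*100
    w=Ro.from_matrix(R.T@T).as_rotvec()
    print('t',s['time'],'pos',p.round(4),'yaw',np.degrees(np.arctan2(R[1,0],R[0,0])).round(2),'F',s['ft_force'].round(2),'gap',round(s['finger_gap'],3))
    print('d cm',d.round(2),'w',w.round(4))
if __name__=='__main__': go(*map(float,sys.argv[1:5]))
E
python3 go.py .603 .260 .2 113.4
```

```text
t 0.1 pos [0.2552 0.5701 0.2219] yaw 65.89 F [ 0.15 -0.84 -0.16] gap 1.006
d cm [-14.09  44.41   2.22] w [-5.000e-04  1.300e-03 -8.292e-01]
```

Emit:
send_rows --moves '[{"dx": -1.4, "dy": 4.4, "dz": 0, "wz": -0.08}, {"dx": -2.8, "dy": 8.9, "dz": 0, "wz": -0.16}, {"dx": -4.2, "dy": 13.3, "dz": 0, "wz": -0.25}, {"dx": -5.6, "dy": 17.8, "dz": 0, "wz": -0.33}, {"dx": -7, "dy": 22.2, "dz": 0, "wz": -0.41}, {"dx": -8.4, "dy": 26.6, "dz": 0, "wz": -0.5}, {"dx": -9.9, "dy": 31.1, "dz": 0, "wz": -0.58}, {"dx": -11.3, "dy": 35.5, "dz": 0, "wz": -0.66}, {"dx": -12.7, "dy": 40, "dz": 0, "wz": -0.75}, {"dx": -14.09, "dy": 44.41, "dz": 2.2, "wz": -0.829, "grip": -1}]'

```text
invalid input at $.moves[0]: expected keys dx, dy, dz, wx, wy, wz, grip
```

```bash
python3 go.py .603 .260 .2 113.4; python3 -c "
from h import *
s=snap('wrist','w1');print(s['mtx'],s['position'],s['rotation'])"
```

```text
t 0.1 pos [0.2552 0.5701 0.2219] yaw 65.89 F [ 0.15 -0.84 -0.16] gap 1.006
d cm [-14.09  44.41   2.22] w [-5.000e-04  1.300e-03 -8.292e-01]
[[297.31863964   0.         254.21971554]
 [  0.         297.31863964 185.46376226]
 [  0.           0.           1.        ]] [0.18775976 0.60042187 0.38413487] [[ 0.40922789  0.87976817  0.24195146]
 [ 0.91243029 -0.39403258 -0.11049572]
 [-0.00187386  0.26598177 -0.96397624]]
```

View pics/w1.png

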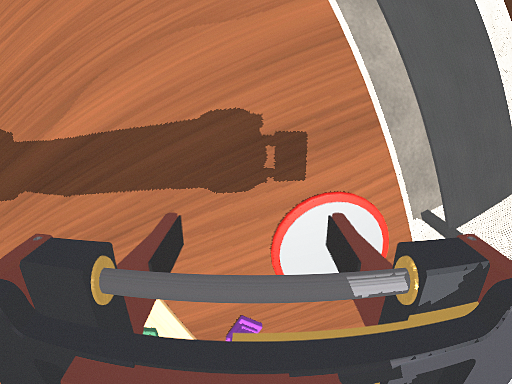

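The move was refused because every key has to be given. The wrist view is usable, with the fingers at (175,240) and (345,240).

Emit:
send_rows --moves '[{"dx": -1.4, "dy": 4.4, "dz": 0, "wx": 0, "wy": 0, "wz": -0.08, "grip": -1}, {"dx": -2.8, "dy": 8.9, "dz": 0, "wx": 0, "wy": 0, "wz": -0.16, "grip": -1}, {"dx": -4.2, "dy": 13.3, "dz": 0, "wx": 0, "wy": 0, "wz": -0.25, "grip": -1}, {"dx": -5.6, "dy": 17.8, "dz": 0, "wx": 0, "wy": 0, "wz": -0.33, "grip": -1}, {"dx": -7, "dy": 22.2, "dz": 0, "wx": 0, "wy": 0, "wz": -0.41, "grip": -1}, {"dx": -8.4, "dy": 26.6, "dz": 0, "wx": 0, "wy": 0, "wz": -0.5, "grip": -1}, {"dx": -9.9, "dy": 31.1, "dz": 0, "wx": 0, "wy": 0, "wz": -0.58, "grip": -1}, {"dx": -11.3, "dy": 35.5, "dz": 0, "wx": 0, "wy": 0, "wz": -0.66, "grip": -1}, {"dx": -12.7, "dy": 40, "dz": 1, "wx": 0, "wy": 0, "wz": -0.75, "grip": -1}, {"dx": -14.09, "dy": 44.41, "dz": 2.2, "wx": 0, "wy": 0, "wz": -0.829, "grip": -1}]'

```text
time: 1.15
tool_pos: [0.6047, 0.259, 0.2008]
tool_rot: [[-0.4, 0.916, 0.001], [0.916, 0.4, 0.0], [0.0, 0.001, -1.0]]
ft_force: [0.1, 1.2, -0.2]
finger_gap: 0.999
```

```bash
python3 go.py .603 .260 .2 113.4
```

```text
t 1.15 pos [0.6047 0.259  0.2008] yaw 113.59 F [ 0.07  1.21 -0.24] gap 0.999
d cm [ 0.15 -0.11  0.08] w [ 0.0011 -0.0001  0.0034]
```

Next, a hold for the arm to settle, then the wrist view to refine the plinth's position.

Emit:
send_rows --moves '[{"dx": 0, "dy": 0, "dz": 0, "wx": 0, "wy": 0, "wz": 0, "grip": -1}, {"dx": 0, "dy": 0, "dz": 0, "wx": 0, "wy": 0, "wz": 0, "grip": -1}]'

```text
time: 1.35
tool_pos: [0.6035, 0.2589, 0.1996]
tool_rot: [[-0.394, 0.919, -0.002], [0.919, 0.394, -0.001], [-0.0, -0.002, -1.0]]
ft_force: [-0.6, -0.0, 0.8]
finger_gap: 0.999
```

```bash
cat >> h.py <<'E'
def fdirs(s,uv):
    K=s['mtx'];uv=np.atleast_2d(uv).astype(float)
    a=(uv[:,0]-K[0,2])/K[0,0];b=(uv[:,1]-K[1,2])/K[1,1];th=np.hypot(a,b)+1e-12
    return np.c_[np.sin(th)*a/th,np.sin(th)*b/th,np.cos(th)]
def fplane(s,uv,z):
    d=fdirs(s,uv)@np.array(s['rotation']).T;p=np.array(s['position']);return p+d*((z-p[2])/d[:,2])[:,None]
def fcloud(s):
    r=s['range_z'];v,u=np.mgrid[:r.shape[0],:r.shape[1]]
    d=fdirs(s,np.c_[u.ravel(),v.ravel()]);ok=d[:,2]>.05
    P=d/np.where(ok,d[:,2],1)[:,None]*np.where(ok,r.ravel(),0)[:,None]
    return (P@np.array(s['rotation']).T+np.array(s['position'])).reshape(r.shape+(3,))
E
python3 go.py .603 .260 .2 113.4
python3 - <<'E'
from h import *
s=snap('wrist','w2');c=fcloud(s);z=c[...,2]
print(s['position'])
hsv=cv2.cvtColor(s['img'],cv2.COLOR_BGR2HSV)
near=(np.hypot(c[...,0]-.603,c[...,1]-.26)<.075)
m=(near&(abs(z-.04)<.006)).astype(np.uint8)
k,l,st,ce=cv2.connectedComponentsWithStats(m);i=1+np.argmax(st[1:,4]);print(st[i],np.median(z[l==i]))
uv=np.argwhere(l==i)[:,::-1];print(cv2.minAreaRect((fplane(s,uv,.04)[:,:2]*1000).astype(np.float32)))
E
```

```text
t 1.35 pos [0.6035 0.2589 0.1996] yaw 113.18 F [-0.6  -0.05  0.8 ] gap 0.999
d cm [ 0.12  0.   -0.04] w [-0.0018  0.     -0.0038]
[0.53578494 0.2307985  0.36194139]
[ 230  135   51   74 3607] 0.040285742376640676
((602.3154907226562, 260.35394287109375), (83.46403503417969, 55.465824127197266), 24.275693893432617)
```

View pics/w2.png

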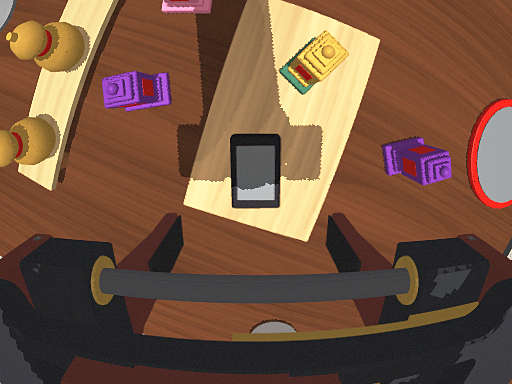

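The wrist view shows the plinth at pixels (230–281, 135–209). The position agrees with the top camera: (0.6025, 0.2604), long axis at about 23.8°.

```bash
python3 go.py .6025 .2604 .014 113.8
```

```text
t 1.4 pos [0.6026 0.2608 0.2001] yaw 113.33 F [-0.46  0.95 -0.15] gap 1.0
d cm [-4.000e-02 -1.000e-02  1.861e+01] w [-0.0011 -0.0008 -0.0082]
```

Emit:
send_rows --moves '[{"dx": 0, "dy": 0, "dz": 4, "wx": 0, "wy": 0, "wz": -0.008, "grip": -1}, {"dx": 0, "dy": 0, "dz": 8, "wx": 0, "wy": 0, "wz": -0.008, "grip": -1}, {"dx": 0, "dy": 0, "dz": 11.5, "wx": 0, "wy": 0, "wz": -0.008, "grip": -1}, {"dx": 0, "dy": 0, "dz": 14, "wx": 0, "wy": 0, "wz": -0.008, "grip": -1}, {"dx": 0, "dy": 0, "dz": 16, "wx": 0, "wy": 0, "wz": -0.008, "grip": -1}, {"dx": 0, "dy": 0, "dz": 17.5, "wx": 0, "wy": 0, "wz": -0.008, "grip": -1}, {"dx": 0, "dy": 0, "dz": 18.5, "wx": 0, "wy": 0, "wz": -0.008, "grip": -1}, {"dx": 0, "dy": 0, "dz": 18.5, "wx": 0, "wy": 0, "wz": -0.008, "grip": -1}, {"dx": 0, "dy": 0, "dz": 18.5, "wx": 0, "wy": 0, "wz": -0.008, "grip": -1}]'

```text
time: 2.3
tool_pos: [0.6034, 0.2611, 0.0164]
tool_rot: [[-0.405, 0.914, 0.001], [0.914, 0.405, 0.001], [0.0, 0.001, -1.0]]
ft_force: [0.5, 0.6, 1.0]
finger_gap: 1.001
```

```bash
python3 go.py .6025 .2604 .014 113.8
```

```text
t 2.3 pos [0.6034 0.2611 0.0164] yaw 113.87 F [0.49 0.57 1.04] gap 1.001
d cm [-0.03 -0.11  0.24] w [ 0.001  -0.0002  0.0012]
```

Closing, with 25 N.

Emit:
send_rows --moves '[{"dx": 0, "dy": 0, "dz": 0.1, "wx": 0, "wy": 0, "wz": 0, "grip": 1}, {"dx": 0, "dy": 0, "dz": 0.1, "wx": 0, "wy": 0, "wz": 0, "grip": 1}, {"dx": 0, "dy": 0, "dz": 0.1, "wx": 0, "wy": 0, "wz": 0, "grip": 1}, {"dx": 0, "dy": 0, "dz": 0.1, "wx": 0, "wy": 0, "wz": 0, "grip": 1}, {"dx": 0, "dy": 0, "dz": 0.1, "wx": 0, "wy": 0, "wz": 0, "grip": 1}, {"dx": 0, "dy": 0, "dz": 0.1, "wx": 0, "wy": 0, "wz": 0, "grip": 1}, {"dx": 0, "dy": 0, "dz": 0.1, "wx": 0, "wy": 0, "wz": 0, "grip": 1}, {"dx": 0, "dy": 0, "dz": 0.1, "wx": 0, "wy": 0, "wz": 0, "grip": 1}]' --grip_force 25

```text
time: 3.1
tool_pos: [0.6033, 0.2605, 0.0149]
tool_rot: [[-0.404, 0.915, 0.0], [0.915, 0.404, 0.0], [-0.0, 0.0, -1.0]]
ft_force: [-1.1, -1.4, 3.9]
finger_gap: 0.634
```

```bash
python3 go.py .6025 .2604 .24 113.8
```

```text
t 3.1 pos [0.6033 0.2605 0.0149] yaw 113.85 F [-1.09 -1.35  3.85] gap 0.634
d cm [ 2.000e-02 -7.000e-02 -2.251e+01] w [0.0003 0.     0.0008]
```

Emit:
send_rows --moves '[{"dx": 0, "dy": 0, "dz": -1, "wx": 0, "wy": 0, "wz": 0, "grip": 1}, {"dx": 0, "dy": 0, "dz": -3, "wx": 0, "wy": 0, "wz": 0, "grip": 1}, {"dx": 0, "dy": 0, "dz": -6, "wx": 0, "wy": 0, "wz": 0, "grip": 1}, {"dx": 0, "dy": 0, "dz": -9.5, "wx": 0, "wy": 0, "wz": 0, "grip": 1}, {"dx": 0, "dy": 0, "dz": -13, "wx": 0, "wy": 0, "wz": 0, "grip": 1}, {"dx": 0, "dy": 0, "dz": -16.5, "wx": 0, "wy": 0, "wz": 0, "grip": 1}, {"dx": 0, "dy": 0, "dz": -19.5, "wx": 0, "wy": 0, "wz": 0, "grip": 1}, {"dx": 0, "dy": 0, "dz": -21.5, "wx": 0, "wy": 0, "wz": 0, "grip": 1}, {"dx": 0, "dy": 0, "dz": -22.5, "wx": 0, "wy": 0, "wz": 0, "grip": 1}, {"dx": 0, "dy": 0, "dz": -22.5, "wx": 0, "wy": 0, "wz": 0, "grip": 1}]'

```text
time: 4.1
tool_pos: [0.6035, 0.2607, 0.2409]
tool_rot: [[-0.404, 0.915, 0.002], [0.915, 0.404, 0.001], [0.0, 0.002, -1.0]]
ft_force: [0.3, 0.1, -2.0]
finger_gap: 0.639
```

```bash
python3 go.py .513 -.241 .24 90
```

```text
t 4.1 pos [0.6035 0.2607 0.2409] yaw 113.85 F [ 0.34  0.13 -1.98] gap 0.639
d cm [-4.223e+01 -2.856e+01  3.000e-02] w [ 0.002  -0.0006  0.4163]
```

Emit:
send_rows --moves '[{"dx": -0.8, "dy": -0.6, "dz": 0, "wx": 0, "wy": 0, "wz": 0.01, "grip": 1}, {"dx": -2.5, "dy": -1.7, "dz": 0, "wx": 0, "wy": 0, "wz": 0.02, "grip": 1}, {"dx": -4.6, "dy": -3.1, "dz": 0, "wx": 0, "wy": 0, "wz": 0.04, "grip": 1}, {"dx": -7.2, "dy": -4.9, "dz": 0, "wx": 0, "wy": 0, "wz": 0.07, "grip": 1}, {"dx": -10.1, "dy": -6.8, "dz": 0, "wx": 0, "wy": 0, "wz": 0.1, "grip": 1}, {"dx": -13.1, "dy": -8.8, "dz": 0, "wx": 0, "wy": 0, "wz": 0.13, "grip": 1}, {"dx": -16, "dy": -10.8, "dz": 0, "wx": 0, "wy": 0, "wz": 0.16, "grip": 1}, {"dx": -19, "dy": -12.8, "dz": 0, "wx": 0, "wy": 0, "wz": 0.19, "grip": 1}, {"dx": -22, "dy": -14.8, "dz": 0, "wx": 0, "wy": 0, "wz": 0.22, "grip": 1}, {"dx": -24.5, "dy": -16.5, "dz": 0, "wx": 0, "wy": 0, "wz": 0.24, "grip": 1}]'

```text
time: 5.1
tool_pos: [0.5492, -0.0345, 0.2387]
tool_rot: [[-0.171, 0.985, -0.002], [0.985, 0.171, -0.001], [-0.001, -0.002, -1.0]]
ft_force: [1.0, -1.2, -2.4]
finger_gap: 0.639
```

```bash
python3 go.py .513 -.241 .24 90
```

```text
t 5.1 pos [ 0.5492 -0.0345  0.2387] yaw 99.82 F [ 1.   -1.25 -2.38] gap 0.639
d cm [-19.73  -7.09  -0.11] w [-0.0021  0.0008  0.1715]
```

Emit:
send_rows --moves '[{"dx": -2, "dy": -0.7, "dz": 0, "wx": 0, "wy": 0, "wz": 0.02, "grip": 1}, {"dx": -4.8, "dy": -1.7, "dz": 0, "wx": 0, "wy": 0, "wz": 0.04, "grip": 1}, {"dx": -8, "dy": -2.9, "dz": 0, "wx": 0, "wy": 0, "wz": 0.07, "grip": 1}, {"dx": -11.2, "dy": -4, "dz": 0, "wx": 0, "wy": 0, "wz": 0.1, "grip": 1}, {"dx": -14.4, "dy": -5.2, "dz": 0, "wx": 0, "wy": 0, "wz": 0.12, "grip": 1}, {"dx": -17, "dy": -6.1, "dz": 0, "wx": 0, "wy": 0, "wz": 0.15, "grip": 1}, {"dx": -19, "dy": -6.8, "dz": 0, "wx": 0, "wy": 0, "wz": 0.17, "grip": 1}, {"dx": -19.7, "dy": -7.1, "dz": 0, "wx": 0, "wy": 0, "wz": 0.17, "grip": 1}, {"dx": -19.7, "dy": -7.1, "dz": 0, "wx": 0, "wy": 0, "wz": 0.17, "grip": 1}, {"dx": -19.7, "dy": -7.1, "dz": 0, "wx": 0, "wy": 0, "wz": 0.17, "grip": 1}]'

```text
time: 6.1
tool_pos: [0.5163, -0.2352, 0.2394]
tool_rot: [[-0.008, 1.0, -0.0], [1.0, 0.008, 0.001], [0.001, -0.0, -1.0]]
ft_force: [-0.2, -0.1, -0.6]
finger_gap: 0.639
```

```bash
python3 go.py .513 -.241 .24 90
python3 - <<'E'
from h import *
s=snap('wrist','w3');c=fcloud(s);z=c[...,2]
g=(np.hypot(c[...,0]-.513,c[...,1]+.241)<.05)&(abs(z-.1)<.012)
print(g.sum(),c[g].mean(0) if g.any() else '')
s=snap('top','t3');s=snap('scene','s3')
E
```

```text
t 6.1 pos [ 0.5163 -0.2352  0.2394] yaw 90.46 F [-0.22 -0.06 -0.64] gap 0.639
d cm [-0.57 -0.33 -0.06] w [-0.0001 -0.0011  0.008 ]
295 [ 0.496275   -0.24175113  0.09958741]
```

View pics/w3.png

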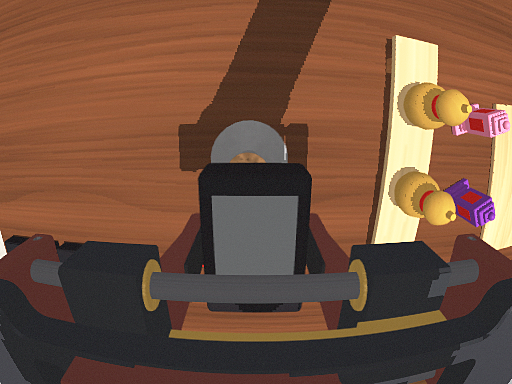

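View pics/t3.png

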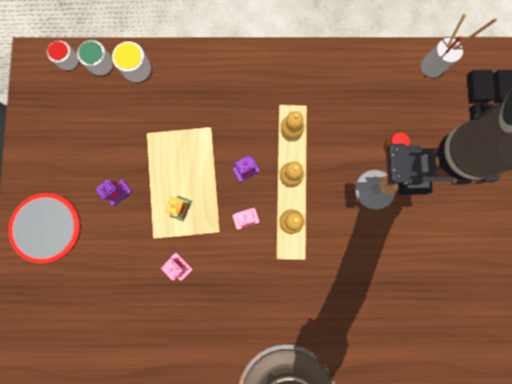

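View pics/s3.png

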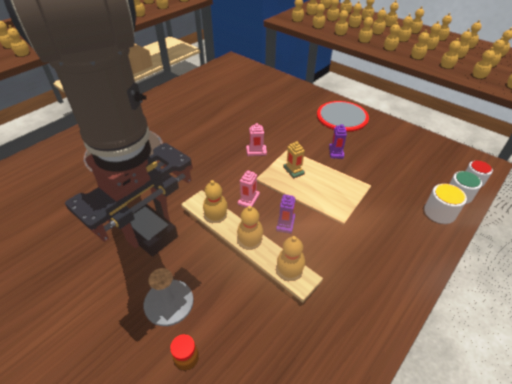

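The wrist view shows the held plinth covering most of the cork, with only the cork edge visible near (247,158). I'll shift 8 cm in x to see the whole cork, and also measure the plinth in the hand.

Emit:
send_rows --moves '[{"dx": 0, "dy": 2, "dz": 0, "wx": 0, "wy": 0, "wz": 0.008, "grip": 1}, {"dx": 0, "dy": 5, "dz": 0, "wx": 0, "wy": 0, "wz": 0.008, "grip": 1}, {"dx": 0, "dy": 7, "dz": 0, "wx": 0, "wy": 0, "wz": 0.008, "grip": 1}, {"dx": 0, "dy": 8, "dz": 0, "wx": 0, "wy": 0, "wz": 0.008, "grip": 1}, {"dx": 0, "dy": 8, "dz": 0, "wx": 0, "wy": 0, "wz": 0.008, "grip": 1}, {"dx": 0, "dy": 8, "dz": 0, "wx": 0, "wy": 0, "wz": 0.008, "grip": 1}]'

```text
time: 6.85
tool_pos: [0.5951, -0.2361, 0.2394]
tool_rot: [[0.002, 1.0, -0.001], [1.0, -0.002, 0.0], [0.0, -0.001, -1.0]]
ft_force: [-0.8, -0.3, -1.8]
finger_gap: 0.632
```

```bash
cat > w.py <<'E'
from h import *
import sys
st=monitor.read_state(); s=snap('wrist',sys.argv[1]);c=fcloud(s);z=c[...,2];p=st['tool_pos'];print('tcp',p.round(4))
def big(m):
    k,l,q,ce=cv2.connectedComponentsWithStats(m.astype(np.uint8)); return l==1+np.argmax(q[1:,4])
g=(np.hypot(c[...,0]-.513,c[...,1]+.241)<.04)&(abs(z-.1)<.006)
if g.sum()>50:
    g=big(g);q=fplane(s,np.argwhere(g)[:,::-1],.1);print('cork',len(q),np.median(z[g]),q.mean(0),(q.max(0)+q.min(0))/2,np.ptp(q,axis=0))
R=st['tool_rot']
g=(np.hypot(c[...,0]-p[0],c[...,1]-p[1])<.06)&(abs(z-(p[2]+.025))<.008)
if g.sum()>50:
    g=big(g);zz=np.median(z[g]);q=fplane(s,np.argwhere(g)[:,::-1],zz);print('pl',len(q),zz-p[2],cv2.minAreaRect((q[:,:2]*1000).astype(np.float32)))
    t=(c[g]-p)@R; print('tool y range of top',np.percentile(t[:,1],[.5,99.5]),np.percentile(t[:,0],[.5,99.5]))
E
python3 w.py w4
```

```text
tcp [ 0.5951 -0.2361  0.2394]
cork 1604 0.10020210402644888 [ 0.51362714 -0.24207499  0.1       ] [ 0.51343904 -0.24190226  0.1       ] [0.04483733 0.04417209 0.        ]
pl 12057 0.02538414962342006 ((579.8756713867188, -235.3179931640625), (77.61676788330078, 57.88835906982422), 89.87107849121094)
tool y range of top [-0.04221895  0.01336646] [-0.03378527  0.03467271]
```

View pics/w4.png

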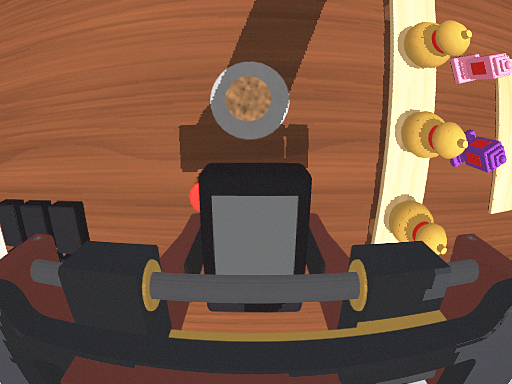

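The cork sits at pixel (249,98), which gives (0.5135, -0.2415). That is within 1 mm of the top view. The plinth is centred in the jaws, its underside 4.6 mm below the TCP.

```bash
python3 go.py .5134 -.241 .14 90
```

```text
t 6.9 pos [ 0.5949 -0.2364  0.2396] yaw 89.87 F [-1.02  0.24 -1.64] gap 0.636
d cm [-0.48 -8.14  9.97] w [-0.0007 -0.     -0.0023]
```

Emit:
send_rows --moves '[{"dx": -0.1, "dy": -2, "dz": 0, "wx": 0, "wy": 0, "wz": 0, "grip": 1}, {"dx": -0.3, "dy": -5, "dz": 0.5, "wx": 0, "wy": 0, "wz": 0, "grip": 1}, {"dx": -0.4, "dy": -7, "dz": 2, "wx": 0, "wy": 0, "wz": 0, "grip": 1}, {"dx": -0.5, "dy": -8.1, "dz": 4, "wx": 0, "wy": 0, "wz": 0, "grip": 1}, {"dx": -0.5, "dy": -8.1, "dz": 6, "wx": 0, "wy": 0, "wz": 0, "grip": 1}, {"dx": -0.5, "dy": -8.1, "dz": 8, "wx": 0, "wy": 0, "wz": 0, "grip": 1}, {"dx": -0.5, "dy": -8.1, "dz": 9.5, "wx": 0, "wy": 0, "wz": 0, "grip": 1}, {"dx": -0.5, "dy": -8.1, "dz": 10, "wx": 0, "wy": 0, "wz": 0, "grip": 1}, {"dx": -0.5, "dy": -8.1, "dz": 10, "wx": 0, "wy": 0, "wz": 0, "grip": 1}, {"dx": -0.5, "dy": -8.1, "dz": 10, "wx": 0, "wy": 0, "wz": 0, "grip": 1}]'

```text
time: 7.9
tool_pos: [0.515, -0.2414, 0.1406]
tool_rot: [[0.002, 1.0, 0.001], [1.0, -0.002, -0.0], [-0.0, 0.001, -1.0]]
ft_force: [-0.4, -0.8, -1.8]
finger_gap: 0.637
```

```bash
cat > go2.py <<'E'
import sys,time
from h import *
from go import go
go(*map(float,sys.argv[1:5]))
for i in range(3):
    vision.snapshot('top'); go(*map(float,sys.argv[1:5]))
E
python3 go2.py .5134 -.241 .1046 90; python3 w.py w5
```

```text
t 7.9 pos [ 0.515  -0.2414  0.1406] yaw 89.88 F [-0.44 -0.8  -1.84] gap 0.637
d cm [ 0.04 -0.17  3.6 ] w [ 0.0011  0.0004 -0.0022]
t 7.95 pos [ 0.5153 -0.2414  0.1407] yaw 89.88 F [-0.49  0.22 -1.08] gap 0.636
d cm [ 0.04 -0.19  3.61] w [ 0.0015  0.0005 -0.002 ]
t 8.0 pos [ 0.5153 -0.2414  0.1407] yaw 89.89 F [-0.17 -0.32 -1.11] gap 0.637
d cm [ 0.04 -0.2   3.61] w [ 0.0016  0.0005 -0.0019]
t 8.05 pos [ 0.5153 -0.2413  0.1406] yaw 89.89 F [-0.19 -0.23 -2.53] gap 0.639
d cm [ 0.03 -0.2   3.6 ] w [ 0.0015  0.0004 -0.0019]
tcp [ 0.5153 -0.2413  0.1406]
pl 12069 0.02538917104067806 ((500.01409912109375, -240.79367065429688), (78.19277954101562, 57.93956756591797), 89.87890625)
tool y range of top [-0.04222792  0.01339299] [-0.03381386  0.03476993]
```

Emit:
send_rows --moves '[{"dx": 0.03, "dy": -0.2, "dz": 0.5, "wx": 0, "wy": 0, "wz": 0, "grip": 1}, {"dx": 0.03, "dy": -0.2, "dz": 1.3, "wx": 0, "wy": 0, "wz": 0, "grip": 1}, {"dx": 0.03, "dy": -0.2, "dz": 2, "wx": 0, "wy": 0, "wz": 0, "grip": 1}, {"dx": 0.03, "dy": -0.2, "dz": 2.5, "wx": 0, "wy": 0, "wz": 0, "grip": 1}, {"dx": 0.03, "dy": -0.2, "dz": 2.9, "wx": 0, "wy": 0, "wz": 0, "grip": 1}, {"dx": 0.03, "dy": -0.2, "dz": 3.2, "wx": 0, "wy": 0, "wz": 0, "grip": 1}, {"dx": 0.03, "dy": -0.2, "dz": 3.3, "wx": 0, "wy": 0, "wz": 0, "grip": 1}, {"dx": 0.03, "dy": -0.2, "dz": 3.3, "wx": 0, "wy": 0, "wz": 0, "grip": 1}, {"dx": 0.03, "dy": -0.2, "dz": 3.3, "wx": 0, "wy": 0, "wz": 0, "grip": 1}]'

```text
time: 9.0
tool_pos: [0.5131, -0.2409, 0.1068]
tool_rot: [[0.002, 1.0, 0.0], [1.0, -0.002, -0.0], [-0.0, 0.0, -1.0]]
ft_force: [-0.3, 0.5, -1.8]
finger_gap: 0.631
```

```bash
python3 go2.py .5134 -.241 .1046 90
```

```text
t 9.0 pos [ 0.5131 -0.2409  0.1068] yaw 89.89 F [-0.33  0.47 -1.83] gap 0.631
d cm [-0.01  0.03  0.22] w [ 0.0004  0.0001 -0.0018]
t 9.05 pos [ 0.513  -0.2409  0.1069] yaw 89.89 F [ 0.29 -0.38 -1.26] gap 0.635
d cm [-0.01  0.04  0.23] w [ 0.0004  0.0001 -0.0019]
t 9.1 pos [ 0.513  -0.2408  0.1069] yaw 89.9 F [-0.41  0.33 -1.72] gap 0.634
d cm [-0.02  0.04  0.23] w [ 0.0004  0.0001 -0.0017]
t 9.15 pos [ 0.513  -0.2408  0.1069] yaw 89.9 F [-0.15 -0.88 -1.47] gap 0.637
d cm [-0.02  0.04  0.23] w [ 0.0004  0.0001 -0.0017]
```

Centred to within 0.5 mm and about 2 mm above the cork. Next I creep down until it touches.

Emit:
send_rows --moves '[{"dx": 0, "dy": 0.03, "dz": 0.08, "wx": 0, "wy": 0, "wz": 0, "grip": 1}, {"dx": 0, "dy": 0.03, "dz": 0.14, "wx": 0, "wy": 0, "wz": 0, "grip": 1}, {"dx": 0, "dy": 0.03, "dz": 0.19, "wx": 0, "wy": 0, "wz": 0, "grip": 1}, {"dx": 0, "dy": 0.03, "dz": 0.19, "wx": 0, "wy": 0, "wz": 0, "grip": 1}]'

```text
time: 9.55
tool_pos: [0.5132, -0.2407, 0.1049]
tool_rot: [[0.002, 1.0, 0.0], [1.0, -0.002, 0.0], [0.0, 0.0, -1.0]]
ft_force: [-1.2, -0.2, 1.2]
finger_gap: 0.637
```

```bash
python3 go.py .5134 -.241 .1046 90
```

```text
t 9.55 pos [ 0.5132 -0.2407  0.1049] yaw 89.9 F [-1.19 -0.2   1.25] gap 0.637
d cm [-0.03  0.02  0.03] w [ 0.0002 -0.0001 -0.0018]
```

Contact: force went from -1.6 to +1.2 N. Releasing now.

Emit:
send_rows --moves '[{"dx": 0, "dy": 0, "dz": 0, "wx": 0, "wy": 0, "wz": 0, "grip": -0.45}, {"dx": 0, "dy": 0, "dz": 0, "wx": 0, "wy": 0, "wz": 0, "grip": -0.45}, {"dx": 0, "dy": 0, "dz": 0, "wx": 0, "wy": 0, "wz": 0, "grip": -0.8}, {"dx": 0, "dy": 0, "dz": 0, "wx": 0, "wy": 0, "wz": 0, "grip": -0.8}, {"dx": 0, "dy": 0, "dz": 0, "wx": 0, "wy": 0, "wz": 0, "grip": -0.8}]'

```text
time: 10.05
tool_pos: [0.5132, -0.2408, 0.1047]
tool_rot: [[0.002, 1.0, 0.0], [1.0, -0.002, 0.0], [0.0, 0.0, -1.0]]
ft_force: [0.0, -0.9, -0.4]
finger_gap: 0.897
```

Emit:
send_rows --moves '[{"dx": 0, "dy": 0, "dz": -1, "wx": 0, "wy": 0, "wz": 0, "grip": -0.8}, {"dx": 0, "dy": 0, "dz": -2.5, "wx": 0, "wy": 0, "wz": 0, "grip": -0.8}, {"dx": 0, "dy": 0, "dz": -4.5, "wx": 0, "wy": 0, "wz": 0, "grip": -0.8}, {"dx": 0, "dy": 0, "dz": -7, "wx": 0, "wy": 0, "wz": 0, "grip": -1}, {"dx": 0, "dy": 0, "dz": -10, "wx": 0, "wy": 0, "wz": 0, "grip": -1}, {"dx": 0, "dy": 0, "dz": -12, "wx": 0, "wy": 0, "wz": 0, "grip": -1}, {"dx": 0, "dy": 0, "dz": -12, "wx": 0, "wy": 0, "wz": 0, "grip": -1}, {"dx": 0, "dy": 0, "dz": -12, "wx": 0, "wy": 0, "wz": 0, "grip": -1}]'

```text
time: 10.85
tool_pos: [0.5132, -0.2408, 0.2251]
tool_rot: [[0.002, 1.0, 0.001], [1.0, -0.002, -0.0], [-0.0, 0.001, -1.0]]
ft_force: [-0.3, -0.3, -0.1]
finger_gap: 0.996
```

```bash
cat > pl.py <<'E'
from h import *
import sys
s=snap('wrist',sys.argv[1]);c=fcloud(s);z=c[...,2]
g=(np.hypot(c[...,0]-.513,c[...,1]+.241)<.06)&(abs(z-.13)<.008)
k,l,q,ce=cv2.connectedComponentsWithStats(g.astype(np.uint8));g=l==1+np.argmax(q[1:,4])
u=np.argwhere(g)[:,::-1];print(len(u),cv2.minAreaRect((fplane(s,u,.13)[:,:2]*1000).astype(np.float32)))
p=c[g];A=np.c_[p[:,:2]-p[:,:2].mean(0),np.ones(len(p))];print('plane tilt,z',np.linalg.lstsq(A,p[:,2],rcond=None)[0])
E
python3 pl.py w6;python3 go.py .468 .267 .24 69
```

```text
5485 ((512.1865234375, -240.13597106933594), (55.6916389465332, 83.96393585205078), 89.78988647460938)
plane tilt,z [5.54220875e-03 4.02076842e-05 1.30224301e-01]
t 10.9 pos [ 0.5128 -0.2406  0.2242] yaw 89.9 F [ 0.48  0.39 -0.17] gap 1.0
d cm [50.75 -4.57 -1.56] w [-7.000e-04 -2.000e-04  3.648e-01]
```

View pics/w6.png

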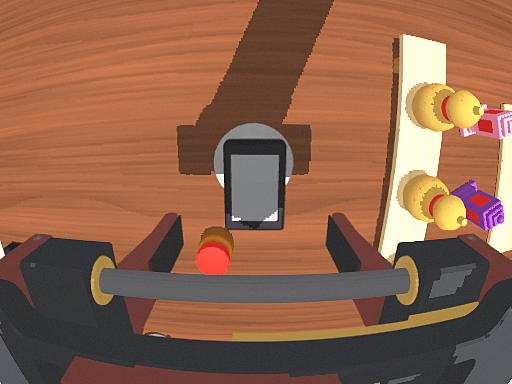

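The plinth lies flat at (226–284, 140–229) in the wrist view, centred at (0.5122, -0.2401), about 1 mm from the stand centre. Now to the lantern, with the tips kept well above the gourds.

Emit:
send_rows --moves '[{"dx": 1, "dy": 0, "dz": -0.5, "wx": 0, "wy": 0, "wz": 0.01, "grip": -1}, {"dx": 4, "dy": -0.3, "dz": -1.5, "wx": 0, "wy": 0, "wz": 0.03, "grip": -1}, {"dx": 8, "dy": -0.7, "dz": -1.5, "wx": 0, "wy": 0, "wz": 0.06, "grip": -1}, {"dx": 12.5, "dy": -1.1, "dz": -1.5, "wx": 0, "wy": 0, "wz": 0.09, "grip": -1}, {"dx": 17, "dy": -1.5, "dz": -1.5, "wx": 0, "wy": 0, "wz": 0.12, "grip": -1}, {"dx": 21.5, "dy": -1.9, "dz": -1.5, "wx": 0, "wy": 0, "wz": 0.15, "grip": -1}, {"dx": 26, "dy": -2.3, "dz": -1.5, "wx": 0, "wy": 0, "wz": 0.18, "grip": -1}, {"dx": 30.5, "dy": -2.7, "dz": -1.5, "wx": 0, "wy": 0, "wz": 0.22, "grip": -1}, {"dx": 35, "dy": -3.1, "dz": -1.5, "wx": 0, "wy": 0, "wz": 0.25, "grip": -1}, {"dx": 39, "dy": -3.5, "dz": -1.5, "wx": 0, "wy": 0, "wz": 0.28, "grip": -1}]'

```text
time: 11.9
tool_pos: [0.4775, 0.1521, 0.2393]
tool_rot: [[0.278, 0.96, -0.001], [0.96, -0.278, -0.0], [-0.0, -0.001, -1.0]]
ft_force: [0.7, 0.1, 0.1]
finger_gap: 1.0
```

```bash
python3 go.py .468 .267 .24 69
```

```text
t 11.9 pos [0.4775 0.1521 0.2393] yaw 73.84 F [0.67 0.06 0.1 ] gap 1.0
d cm [10.77 -4.11 -0.07] w [-0.0011  0.0004  0.0845]
```

Emit:
send_rows --moves '[{"dx": 3.5, "dy": -1.3, "dz": 0, "wx": 0, "wy": 0, "wz": 0.03, "grip": -1}, {"dx": 7, "dy": -2.7, "dz": 0, "wx": 0, "wy": 0, "wz": 0.06, "grip": -1}, {"dx": 9.8, "dy": -3.7, "dz": 0, "wx": 0, "wy": 0, "wz": 0.08, "grip": -1}, {"dx": 10.8, "dy": -4.1, "dz": 0, "wx": 0, "wy": 0, "wz": 0.085, "grip": -1}, {"dx": 10.8, "dy": -4.1, "dz": 0, "wx": 0, "wy": 0, "wz": 0.085, "grip": -1}, {"dx": 10.8, "dy": -4.1, "dz": 0, "wx": 0, "wy": 0, "wz": 0.085, "grip": -1}]'

```text
time: 12.5
tool_pos: [0.4695, 0.2629, 0.2394]
tool_rot: [[0.359, 0.933, -0.001], [0.933, -0.359, -0.001], [-0.001, -0.0, -1.0]]
ft_force: [-0.7, -0.8, -0.4]
finger_gap: 1.004
```

```bash
cat > la.py <<'E'
from h import *
import sys
s=snap('wrist',sys.argv[1]);c=fcloud(s);z=c[...,2]
near=np.hypot(c[...,0]-.468,c[...,1]-.267)<.06
for lo,hi in((.016,.026),(.04,.09),(.0905,.0965),(.0985,.103),(.104,.12)):
    p=c[near&(z>lo)&(z<hi)]
    if len(p)>5:print(lo,len(p),np.median(p[:,2]),cv2.minAreaRect((p[:,:2]*1000).astype(np.float32)))
hsv=cv2.cvtColor(s['img'],cv2.COLOR_BGR2HSV)
g=near&(z>.014)&(z<.027); u=np.argwhere(g)[:,::-1]; print(u.min(0),u.max(0))
E
python3 la.py w7; python3 go.py .468 .267 .051 69
```

```text
0.016 274 0.021789649602677125 ((464.1761169433594, 269.51922607421875), (38.76906204223633, 57.74277114868164), 68.38916778564453)
0.04 190 0.06910558469994982 ((447.35009765625, 275.9942626953125), (31.552358627319336, 2.237295627593994), 71.6749038696289)
0.0905 375 0.09390738267387833 ((466.17388916015625, 269.1763610839844), (31.851900100708008, 40.17390823364258), 68.35740661621094)
0.0985 387 0.10185145632603015 ((465.5965881347656, 269.373046875), (25.041744232177734, 31.137693405151367), 69.01969146728516)
0.104 288 0.10761488141358319 ((467.3071594238281, 268.6708679199219), (14.375455856323242, 23.488849639892578), 68.83726501464844)
[243 135] [273 178]
t 12.55 pos [0.4698 0.2625 0.2395] yaw 68.88 F [ 0.02 -0.56  0.52] gap 0.996
d cm [ 0.38 -0.33 18.85] w [ 0.0001  0.0012 -0.002 ]
```

View pics/w7.png

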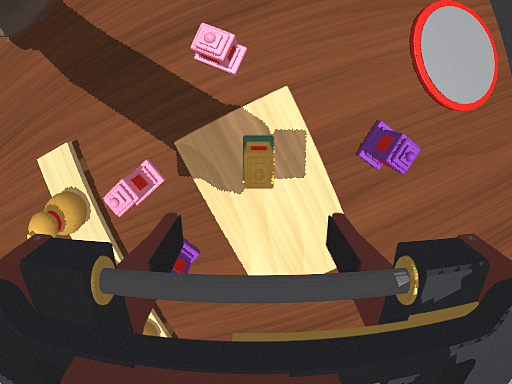

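The lantern is at pixels (243–273, 135–190), centred at (0.4662, 0.2691) with its short axis at 68.7°. This agrees with the top view.

```bash
python3 go.py .4663 .2691 .051 68.7
```

```text
t 12.55 pos [0.4698 0.2625 0.2395] yaw 68.88 F [ 0.02 -0.56  0.52] gap 0.996
d cm [ 0.51 -0.57 18.85] w [0.0001 0.0011 0.0032]
```

Emit:
send_rows --moves '[{"dx": 0.3, "dy": -0.3, "dz": 2, "wx": 0, "wy": 0, "wz": 0.003, "grip": -1}, {"dx": 0.5, "dy": -0.6, "dz": 5, "wx": 0, "wy": 0, "wz": 0.003, "grip": -1}, {"dx": 0.5, "dy": -0.6, "dz": 8, "wx": 0, "wy": 0, "wz": 0.003, "grip": -1}, {"dx": 0.5, "dy": -0.6, "dz": 9.5, "wx": 0, "wy": 0, "wz": 0.003, "grip": -1}, {"dx": 0.5, "dy": -0.6, "dz": 10, "wx": 0, "wy": 0, "wz": 0.003, "grip": -1}, {"dx": 0.5, "dy": -0.6, "dz": 10, "wx": 0, "wy": 0, "wz": 0.003, "grip": -1}, {"dx": 0.5, "dy": -0.6, "dz": 10, "wx": 0, "wy": 0, "wz": 0.003, "grip": -1}]'

```text
time: 13.25
tool_pos: [0.4665, 0.2708, 0.1408]
tool_rot: [[0.362, 0.932, 0.001], [0.932, -0.362, 0.001], [0.001, 0.001, -1.0]]
ft_force: [0.4, 0.9, 0.1]
finger_gap: 0.999
```

```bash
python3 go.py .4663 .2691 .051 68.7
```

```text
t 13.25 pos [0.4665 0.2708 0.1408] yaw 68.75 F [0.43 0.92 0.15] gap 0.999
d cm [-0.18  0.03  8.98] w [ 0.001  -0.0011  0.0008]
```

Emit:
send_rows --moves '[{"dx": -0.15, "dy": 0, "dz": 2, "wx": 0, "wy": 0, "wz": 0, "grip": -1}, {"dx": -0.15, "dy": 0, "dz": 4, "wx": 0, "wy": 0, "wz": 0, "grip": -1}, {"dx": -0.15, "dy": 0, "dz": 6, "wx": 0, "wy": 0, "wz": 0, "grip": -1}, {"dx": -0.15, "dy": 0, "dz": 8, "wx": 0, "wy": 0, "wz": 0, "grip": -1}, {"dx": -0.15, "dy": 0, "dz": 9, "wx": 0, "wy": 0, "wz": 0, "grip": -1}, {"dx": -0.15, "dy": 0, "dz": 9, "wx": 0, "wy": 0, "wz": 0, "grip": -1}, {"dx": -0.15, "dy": 0, "dz": 9, "wx": 0, "wy": 0, "wz": 0, "grip": -1}]'

```text
time: 13.95
tool_pos: [0.4658, 0.2702, 0.0507]
tool_rot: [[0.362, 0.932, 0.001], [0.932, -0.362, 0.001], [0.001, 0.001, -1.0]]
ft_force: [0.6, 0.9, 0.1]
finger_gap: 1.001
```

```bash
python3 go.py .4663 .2691 .051 68.7
```

```text
t 13.95 pos [0.4658 0.2702 0.0507] yaw 68.8 F [0.57 0.94 0.05] gap 1.001
d cm [-0.08  0.08 -0.03] w [ 0.0007 -0.001   0.0018]
```

Emit:
send_rows --moves '[{"dx": -0.08, "dy": 0.08, "dz": 0, "wx": 0, "wy": 0, "wz": 0, "grip": -1}, {"dx": -0.08, "dy": 0.08, "dz": 0, "wx": 0, "wy": 0, "wz": 0, "grip": -0.1}, {"dx": -0.08, "dy": 0.08, "dz": 0, "wx": 0, "wy": 0, "wz": 0, "grip": 1}, {"dx": -0.08, "dy": 0.08, "dz": 0, "wx": 0, "wy": 0, "wz": 0, "grip": 1}, {"dx": -0.08, "dy": 0.08, "dz": 0, "wx": 0, "wy": 0, "wz": 0, "grip": 1}, {"dx": -0.08, "dy": 0.08, "dz": 0, "wx": 0, "wy": 0, "wz": 0, "grip": 1}, {"dx": -0.08, "dy": 0.08, "dz": 0, "wx": 0, "wy": 0, "wz": 0, "grip": 1}, {"dx": -0.08, "dy": 0.08, "dz": 0, "wx": 0, "wy": 0, "wz": 0, "grip": 1}, {"dx": -0.08, "dy": 0.08, "dz": 0, "wx": 0, "wy": 0, "wz": 0, "grip": 1}]' --grip_force 25

```text
time: 14.85
tool_pos: [0.4656, 0.2688, 0.0497]
tool_rot: [[0.361, 0.932, -0.0], [0.932, -0.361, 0.0], [-0.0, -0.0, -1.0]]
ft_force: [0.4, 0.5, 0.4]
finger_gap: 0.361
```

```bash
python3 go.py .4663 .2691 .275 68.7
```

```text
t 14.85 pos [0.4656 0.2688 0.0497] yaw 68.82 F [0.35 0.54 0.4 ] gap 0.361
d cm [  0.05   0.05 -22.53] w [-0.0001  0.      0.002 ]
```

Emit:
send_rows --moves '[{"dx": 0, "dy": 0, "dz": -0.8, "wx": 0, "wy": 0, "wz": 0, "grip": 1}, {"dx": 0, "dy": 0, "dz": -2.5, "wx": 0, "wy": 0, "wz": 0, "grip": 1}, {"dx": 0, "dy": 0, "dz": -5.5, "wx": 0, "wy": 0, "wz": 0, "grip": 1}, {"dx": 0, "dy": 0, "dz": -9, "wx": 0, "wy": 0, "wz": 0, "grip": 1}, {"dx": 0, "dy": 0, "dz": -12.5, "wx": 0, "wy": 0, "wz": 0, "grip": 1}, {"dx": 0, "dy": 0, "dz": -16, "wx": 0, "wy": 0, "wz": 0, "grip": 1}, {"dx": 0, "dy": 0, "dz": -19, "wx": 0, "wy": 0, "wz": 0, "grip": 1}, {"dx": 0, "dy": 0, "dz": -21.5, "wx": 0, "wy": 0, "wz": 0, "grip": 1}, {"dx": 0, "dy": 0, "dz": -22.5, "wx": 0, "wy": 0, "wz": 0, "grip": 1}, {"dx": 0, "dy": 0, "dz": -22.5, "wx": 0, "wy": 0, "wz": 0, "grip": 1}]'

```text
time: 15.85
tool_pos: [0.466, 0.269, 0.276]
tool_rot: [[0.361, 0.932, 0.002], [0.932, -0.361, 0.001], [0.002, 0.001, -1.0]]
ft_force: [-0.0, 0.2, -3.3]
finger_gap: 0.362
```

```bash
python3 go.py .5128 -.2405 .275 89.9
python3 -c "
from h import *
s=snap('scene','s8');s=snap('wrist','w8')
cv2.imwrite('pics/s8b.png',cv2.resize(s['img'],None,fx=1,fy=1))"
```

```text
t 15.85 pos [0.466 0.269 0.276] yaw 68.81 F [-0.01  0.16 -3.29] gap 0.362
d cm [-4.581e+01  2.278e+01  4.000e-02] w [ 0.0017 -0.0017 -0.3681]
```

View pics/s8.png

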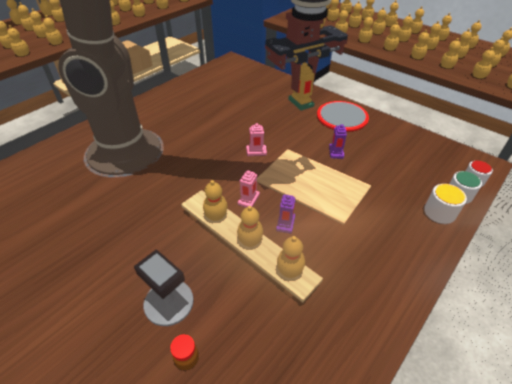

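View pics/w8.png

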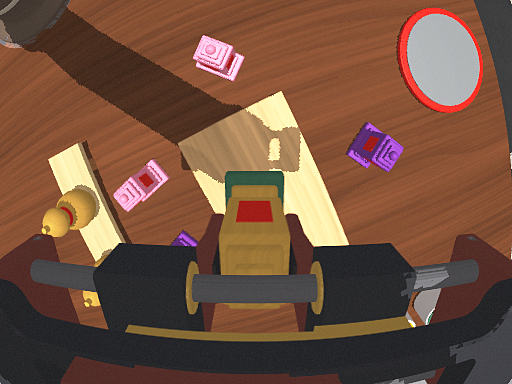

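The lantern is held upright at (302,90) in the scene view, and the plinth sits on the stand at (160,272). Next it goes over the gourds, with its underside at about 0.236 m.

Emit:
send_rows --moves '[{"dx": -0.9, "dy": 0.5, "dz": 0, "wx": 0, "wy": 0, "wz": -0.01, "grip": 1}, {"dx": -2.7, "dy": 1.4, "dz": 0, "wx": 0, "wy": 0, "wz": -0.02, "grip": 1}, {"dx": -5.3, "dy": 2.6, "dz": 0, "wx": 0, "wy": 0, "wz": -0.04, "grip": 1}, {"dx": -8.2, "dy": 4.1, "dz": 0, "wx": 0, "wy": 0, "wz": -0.07, "grip": 1}, {"dx": -11.2, "dy": 5.6, "dz": 0, "wx": 0, "wy": 0, "wz": -0.09, "grip": 1}, {"dx": -14.2, "dy": 7.1, "dz": 0, "wx": 0, "wy": 0, "wz": -0.11, "grip": 1}, {"dx": -17.2, "dy": 8.6, "dz": 0, "wx": 0, "wy": 0, "wz": -0.14, "grip": 1}, {"dx": -20.2, "dy": 10, "dz": 0, "wx": 0, "wy": 0, "wz": -0.16, "grip": 1}, {"dx": -22.8, "dy": 11.3, "dz": 0, "wx": 0, "wy": 0, "wz": -0.18, "grip": 1}, {"dx": -25, "dy": 12.4, "dz": 0, "wx": 0, "wy": 0, "wz": -0.2, "grip": 1}]'

```text
time: 16.95
tool_pos: [0.49, -0.0119, 0.2736]
tool_rot: [[0.169, 0.986, -0.002], [0.986, -0.169, -0.001], [-0.001, -0.002, -1.0]]
ft_force: [0.8, 0.5, -1.7]
finger_gap: 0.36
```

```bash
python3 go.py .5128 -.2405 .275 89.9
```

```text
t 16.95 pos [ 0.49   -0.0119  0.2736] yaw 80.24 F [ 0.8   0.45 -1.72] gap 0.36
d cm [-22.15   6.13  -0.13] w [-0.0021  0.0009 -0.1686]
```

Emit:
send_rows --moves '[{"dx": -2.2, "dy": 0.6, "dz": 0, "wx": 0, "wy": 0, "wz": -0.02, "grip": 1}, {"dx": -5.2, "dy": 1.5, "dz": 0, "wx": 0, "wy": 0, "wz": -0.04, "grip": 1}, {"dx": -8.5, "dy": 2.4, "dz": 0, "wx": 0, "wy": 0, "wz": -0.07, "grip": 1}, {"dx": -12, "dy": 3.3, "dz": 0, "wx": 0, "wy": 0, "wz": -0.1, "grip": 1}, {"dx": -15.5, "dy": 4.3, "dz": 0, "wx": 0, "wy": 0, "wz": -0.12, "grip": 1}, {"dx": -18.5, "dy": 5.1, "dz": 0, "wx": 0, "wy": 0, "wz": -0.15, "grip": 1}, {"dx": -20.8, "dy": 5.8, "dz": 0, "wx": 0, "wy": 0, "wz": -0.165, "grip": 1}, {"dx": -22, "dy": 6.1, "dz": 0, "wx": 0, "wy": 0, "wz": -0.169, "grip": 1}, {"dx": -22, "dy": 6.1, "dz": 0, "wx": 0, "wy": 0, "wz": -0.169, "grip": 1}, {"dx": -22, "dy": 6.1, "dz": 0, "wx": 0, "wy": 0, "wz": -0.169, "grip": 1}]'

```text
time: 17.95
tool_pos: [0.5136, -0.2352, 0.2741]
tool_rot: [[0.001, 1.0, -0.001], [1.0, -0.001, 0.001], [0.001, -0.001, -1.0]]
ft_force: [0.2, 0.5, -1.4]
finger_gap: 0.362
```

```bash
python3 go.py .5128 -.2405 .2 89.9
cat > lh.py <<'E'
from h import *
import sys
st=monitor.read_state();p=st['tool_pos'];R=st['tool_rot']
s=snap('wrist',sys.argv[1]);c=fcloud(s)
t=(c-p)@R
near=(abs(t[...,0])<.03)&(abs(t[...,1])<.045)
hsv=cv2.cvtColor(s['img'],cv2.COLOR_BGR2HSV)
# foot (green)
g=near&(hsv[...,0]>60)&(hsv[...,0]<100)&(hsv[...,1]>60)&(t[...,2]>.02)&(t[...,2]<.05)
q=t[g];print('foot',len(q),np.percentile(q,[1,50,99],axis=0).round(4).tolist())
# front face of block: near plane at tool y=-0.02
m=near&(t[...,1]<-.015)&(t[...,1]>-.025)&(t[...,2]>-.025)&(t[...,2]<.01)
q=t[m];A=np.c_[q[:,0],q[:,2],np.ones(len(q))];print('front',len(q),np.linalg.lstsq(A,q[:,1],rcond=None)[0].round(4),np.percentile(q[:,0],[1,99]).round(4),np.percentile(q[:,2],[1,99]).round(4))
for lo,hi in((-.048,-.042),(-.057,-.05),(-.07,-.058)):
    q=t[near&(t[...,2]>lo)&(t[...,2]<hi)]
    if len(q)>5:print(lo,len(q),np.percentile(q,[1,50,99],axis=0).round(4).tolist())
E
python3 lh.py w9
```

```text
t 17.95 pos [ 0.5136 -0.2352  0.2741] yaw 89.96 F [ 0.22  0.54 -1.36] gap 0.362
d cm [-0.54 -0.07  7.4 ] w [-0.0012 -0.0011  0.0011]
foot 998 [[-0.0192, -0.0297, 0.0263], [0.0002, -0.0259, 0.0278], [0.0196, -0.0103, 0.0361]]
front 1173 [-0.0006  0.0049 -0.0196] [-0.0149  0.0158] [-0.0248  0.0091]
-0.048 1688 [[-0.0248, -0.0197, -0.0478], [0.0002, -0.0151, -0.0443], [0.0253, 0.0023, -0.0421]]
-0.057 1972 [[-0.0228, -0.0157, -0.0569], [0.0002, -0.011, -0.0525], [0.0238, 0.0158, -0.0501]]
-0.07 536 [[-0.022, -0.0133, -0.0697], [0.0006, -0.0113, -0.0628], [0.0228, 0.0096, -0.058]]
```

View pics/w9.png

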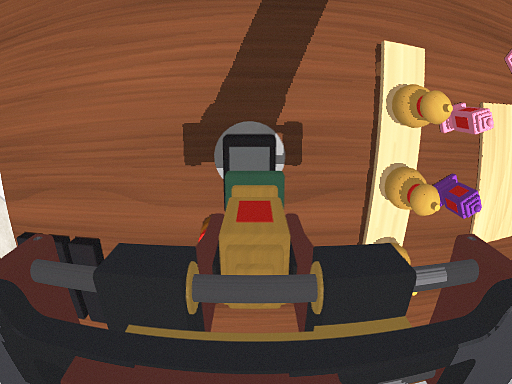

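The lantern is upright and centred in the grip, its underside 39.8 mm below the TCP. Target TCP is (0.5124, -0.2405, 0.180).

Emit:
send_rows --moves '[{"dx": -0.3, "dy": 0, "dz": 1, "wx": 0, "wy": 0, "wz": 0, "grip": 1}, {"dx": -0.54, "dy": -0.1, "dz": 2.5, "wx": 0, "wy": 0, "wz": 0, "grip": 1}, {"dx": -0.54, "dy": -0.1, "dz": 4, "wx": 0, "wy": 0, "wz": 0, "grip": 1}, {"dx": -0.54, "dy": -0.1, "dz": 5.5, "wx": 0, "wy": 0, "wz": 0, "grip": 1}, {"dx": -0.54, "dy": -0.1, "dz": 6.5, "wx": 0, "wy": 0, "wz": 0, "grip": 1}, {"dx": -0.54, "dy": -0.1, "dz": 7, "wx": 0, "wy": 0, "wz": 0, "grip": 1}, {"dx": -0.54, "dy": -0.1, "dz": 7, "wx": 0, "wy": 0, "wz": 0, "grip": 1}, {"dx": -0.54, "dy": -0.1, "dz": 7, "wx": 0, "wy": 0, "wz": 0, "grip": 1}, {"dx": -0.54, "dy": -0.1, "dz": 7, "wx": 0, "wy": 0, "wz": 0, "grip": 1}]'

```text
time: 18.9
tool_pos: [0.5132, -0.2418, 0.2054]
tool_rot: [[0.001, 1.0, 0.001], [1.0, -0.001, -0.0], [-0.0, 0.001, -1.0]]
ft_force: [-0.1, 0.1, -1.6]
finger_gap: 0.362
```

```bash
python3 go2.py .5124 -.2405 .1800 89.85
```

```text
t 18.9 pos [ 0.5132 -0.2418  0.2054] yaw 89.95 F [-0.12  0.11 -1.64] gap 0.362
d cm [ 0.13 -0.09  2.54] w [0.0012 0.0003 0.0018]
t 18.95 pos [ 0.5132 -0.2418  0.2054] yaw 89.96 F [-0.27  0.51 -0.2 ] gap 0.366
d cm [ 0.13 -0.08  2.54] w [0.0011 0.0003 0.0019]
t 19.0 pos [ 0.5131 -0.2418  0.2053] yaw 89.96 F [ 0.16  0.22 -1.81] gap 0.366
d cm [ 0.13 -0.08  2.53] w [0.001  0.0002 0.0018]
t 19.05 pos [ 0.5131 -0.2418  0.2052] yaw 89.95 F [-0.14 -0.06 -2.04] gap 0.364
d cm [ 0.13 -0.07  2.52] w [0.0008 0.0002 0.0018]
```

Emit:
send_rows --moves '[{"dx": 0.1, "dy": -0.05, "dz": 0.6, "wx": 0, "wy": 0, "wz": 0, "grip": 1}, {"dx": 0.1, "dy": -0.05, "dz": 1.2, "wx": 0, "wy": 0, "wz": 0, "grip": 1}, {"dx": 0.1, "dy": -0.05, "dz": 1.8, "wx": 0, "wy": 0, "wz": 0, "grip": 1}, {"dx": 0.1, "dy": -0.05, "dz": 2.2, "wx": 0, "wy": 0, "wz": 0, "grip": 1}, {"dx": 0.1, "dy": -0.05, "dz": 2.4, "wx": 0, "wy": 0, "wz": 0, "grip": 1}, {"dx": 0.1, "dy": -0.05, "dz": 2.4, "wx": 0, "wy": 0, "wz": 0, "grip": 1}, {"dx": 0.1, "dy": -0.05, "dz": 2.4, "wx": 0, "wy": 0, "wz": 0, "grip": 1}, {"dx": 0.1, "dy": -0.05, "dz": 2.4, "wx": 0, "wy": 0, "wz": 0, "grip": 1}]'

```text
time: 19.85
tool_pos: [0.5125, -0.2407, 0.1809]
tool_rot: [[0.001, 1.0, 0.0], [1.0, -0.001, -0.0], [-0.0, 0.0, -1.0]]
ft_force: [-0.7, -0.2, -2.2]
finger_gap: 0.367
```

```bash
python3 go2.py .5124 -.2405 .1800 89.85; python3 lh.py w10; python3 -c "
from h import *
snap('scene','s10');snap('top','t10')
s=dict(np.load('pics/s10.npz'));cv2.imwrite('pics/s10c.png',cv2.resize(s['img'][180:384,60:330],None,fx=2.5,fy=2.5))"
```

```text
t 19.85 pos [ 0.5125 -0.2407  0.1809] yaw 89.95 F [-0.71 -0.23 -2.18] gap 0.367
d cm [ 0.02 -0.01  0.09] w [0.0003 0.0001 0.0018]
t 19.9 pos [ 0.5125 -0.2407  0.181 ] yaw 89.95 F [ 0.77 -0.09 -1.06] gap 0.366
d cm [ 0.02 -0.01  0.1 ] w [0.0004 0.0001 0.0018]
t 19.95 pos [ 0.5125 -0.2407  0.181 ] yaw 89.95 F [ 0.46  0.01 -1.01] gap 0.362
d cm [ 0.02 -0.01  0.1 ] w [0.0004 0.0001 0.0018]
t 20.0 pos [ 0.5125 -0.2407  0.181 ] yaw 89.96 F [ 0.14 -0.82 -1.83] gap 0.361
d cm [ 0.02 -0.01  0.1 ] w [0.0004 0.0001 0.0019]
foot 1021 [[-0.0192, -0.0298, 0.0264], [0.0009, -0.0258, 0.0279], [0.0203, -0.0103, 0.0359]]
front 1168 [ 0.001   0.0041 -0.0196] [-0.0148  0.0158] [-0.0247  0.009 ]
-0.048 1680 [[-0.0247, -0.0198, -0.0478], [0.0002, -0.0152, -0.0442], [0.0254, 0.0022, -0.0421]]
-0.057 1943 [[-0.0228, -0.0157, -0.0569], [0.0002, -0.011, -0.0525], [0.0236, 0.0151, -0.0501]]
-0.07 508 [[-0.022, -0.0133, -0.0697], [-0.0002, -0.0117, -0.063], [0.0229, 0.0098, -0.0581]]
```

View pics/s10c.png

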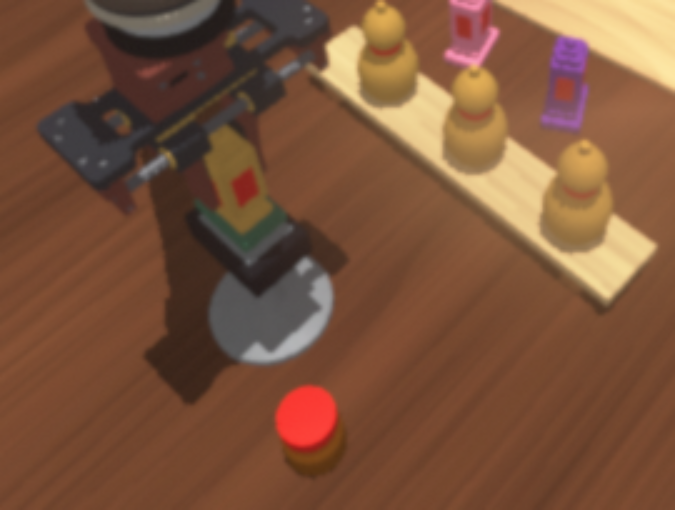

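View pics/w10.png

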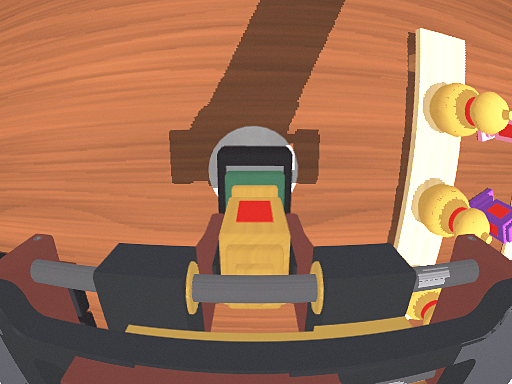

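The lantern hovers centred over the plinth with a gap of about 11 mm. I'll take off 1 mm, then cross-check the gap and centring from the wrist range image.

Emit:
send_rows --moves '[{"dx": 0.02, "dy": 0, "dz": 0.1, "wx": 0, "wy": 0, "wz": 0, "grip": 1}, {"dx": 0.02, "dy": 0, "dz": 0.1, "wx": 0, "wy": 0, "wz": 0, "grip": 1}, {"dx": 0.02, "dy": 0, "dz": 0.1, "wx": 0, "wy": 0, "wz": 0, "grip": 1}, {"dx": 0.02, "dy": 0, "dz": 0.1, "wx": 0, "wy": 0, "wz": 0, "grip": 1}, {"dx": 0.02, "dy": 0, "dz": 0.1, "wx": 0, "wy": 0, "wz": 0, "grip": 1}]'

```text
time: 20.65
tool_pos: [0.5124, -0.2405, 0.1798]
tool_rot: [[0.001, 1.0, 0.0], [1.0, -0.001, -0.0], [-0.0, 0.0, -1.0]]
ft_force: [0.8, 0.1, -1.7]
finger_gap: 0.368
```

```bash
python3 go2.py .5124 -.2405 .1800 89.85; python3 lh.py w11
python3 - <<'E'
from h import *
s=dict(np.load('pics/w11.npz'));c=fcloud(s);z=c[...,2]
g=(np.hypot(c[...,0]-.513,c[...,1]+.241)<.06)&(abs(z-.13)<.006)
p=c[g];print('plinth vis',len(p),np.median(p[:,2]),np.percentile(p,[.5,99.5],axis=0).round(4))
f=(np.hypot(c[...,0]-.513,c[...,1]+.241)<.05)&(abs(z-.153)<.003)
p=c[f];print('foot top',len(p),np.median(p[:,2]),np.percentile(p,[.5,99.5],axis=0).round(4))
t=dict(np.load('pics/t10.npz'));c=cloud(t);z=c[...,2];g=(z>.115)&(z<.15)&(abs(c[...,1]+.01)<.04)
k,l,st,ce=cv2.connectedComponentsWithStats(g.astype(np.uint8))
for i in range(1,k):
    if st[i,4]>20: print('gourd',ce[i].round(1),c[l==i].mean(0).round(4))
t=dict(np.load('pics/top0.npz'));c=cloud(t);z=c[...,2];g=(z>.115)&(z<.15)&(abs(c[...,1]+.01)<.04)
k,l,st,ce=cv2.connectedComponentsWithStats(g.astype(np.uint8))
for i in range(1,k):
    if st[i,4]>20: print('gourd0',ce[i].round(1),c[l==i].mean(0).round(4))
E
```

```text
t 20.65 pos [ 0.5124 -0.2405  0.1798] yaw 89.96 F [ 0.75  0.15 -1.71] gap 0.368
d cm [-0.    0.   -0.02] w [0.0001 0.     0.0019]
t 20.7 pos [ 0.5124 -0.2405  0.1797] yaw 89.96 F [-0.5  -0.13 -1.22] gap 0.364
d cm [-0.    0.   -0.03] w [ 0.     -0.      0.0018]
t 20.75 pos [ 0.5123 -0.2404  0.1797] yaw 89.96 F [ 0.37 -0.56 -1.09] gap 0.362
d cm [-0.01  0.01 -0.03] w [-0.     -0.      0.0019]
t 20.8 pos [ 0.5124 -0.2404  0.1798] yaw 89.96 F [ 0.32 -0.53 -2.06] gap 0.363
d cm [-0.01  0.   -0.02] w [ 0.0001 -0.      0.0019]
foot 1034 [[-0.0194, -0.0298, 0.0263], [0.0008, -0.0258, 0.0279], [0.0204, -0.0077, 0.0364]]
front 1168 [ 0.0015  0.0059 -0.0196] [-0.0149  0.0158] [-0.0248  0.0091]
-0.048 1686 [[-0.0249, -0.0197, -0.0478], [0.0002, -0.0153, -0.0443], [0.0252, 0.0022, -0.0422]]
-0.057 1951 [[-0.0228, -0.0158, -0.0569], [0.0002, -0.011, -0.0525], [0.0238, 0.015, -0.0502]]
-0.07 542 [[-0.0219, -0.0132, -0.0698], [0.0008, -0.0115, -0.0628], [0.0229, 0.0099, -0.0581]]
plinth vis 2191 0.12999063982961093 [[ 0.4708 -0.268   0.1258]
 [ 0.5184 -0.2125  0.1318]]
foot top 961 0.15204908834442057 [[ 0.4826 -0.2598  0.1501]
 [ 0.5048 -0.2199  0.1555]]
gourd [294.1 119. ] [ 0.6657 -0.0178  0.1284]
gourd [293.4 169.6] [ 0.5454 -0.014   0.1284]
gourd [293.4 220.4] [ 0.4288 -0.0116  0.1285]
gourd0 [294.1 118.9] [ 0.6658 -0.0179  0.1286]
gourd0 [293.5 169.6] [ 0.5454 -0.0141  0.1285]
gourd0 [293.4 220.4] [ 0.4287 -0.0116  0.1285]
```

Gap is 10.0 mm, centring is within about 0.5 mm, the gourds have not moved, and the arm is at rest. Handing in.

```bash
python3 -c "
from plant import arm; print(arm.job_done())"
```

```text
the job is handed in; nothing more can be done
None
```

The job is handed in at about 21 s of the 64 s allowed. The plinth is on the stand and released, and the lantern is still held hovering over it.

- **Plinth:** it lies flat on the cork, about 1 mm off centre, with its long side along world x.
- **Lantern:** it was carried with its underside about 9 cm above the gourd tips. It is upright and lined up with the plinth's long side. The last wrist-camera check showed a 10.0 mm gap and centring within about 0.5 mm.
- **Gourds:** the top camera showed no movement (0.1 mm or less) between start and end.
- **Paint jar:** it was still standing in the last scene picture, but I did not measure its position again.
- **Disagreement:** the scene camera differed from the top and wrist cameras by about 3 mm on the cork and plinth. I relied on the top and wrist cameras, which agreed to about 1 mm.

No checks failed. The first move call was refused because the rows left out some keys, so nothing moved then.

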